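Load the tray sealer

ROBOT

A 6-joint arm with a two-finger parallel gripper is mounted at the origin on a cart in front of the work surface, level with it; the furniture and walls round the work are solid. World frame = base frame: x ahead of the robot, y to its left, z up, the work surface at z = 0. Lengths are in mm, angles in rad, forces in N, time in s.
With the tool pointing down it reaches from about 400 to 925 mm from the base axis. Payload 12.5 kg.
Tool frame: the origin (TCP) lies on the mounting face of the last link; the fingertips stand 190 mm ahead of it and the grasp point (between the pads) lies 171 mm ahead of it; x points along the fingers, y is the direction in which the jaws open and shut, and the axes are right-handed (so a half turn about x gives the same grasp; the last joint's range is limited). The gripper opens to 95 mm and grips with 3 to 60 N. Pads are 20 mm wide; open, the fingers measure 119 mm over their backs; the gripper's body (75 mm by 180 mm) begins 59 mm behind the grasp point.
Start: joints at [-1.324, 0.491, 1.559, -0, 1.092, -0.106], TCP at [215.973, -586.498, 404.761] pointing down, gripper open.
Joint ranges: [-3.1, 3.1], [-0.84, 2.19], [0.05, 2.79], [-1.13, 4.28], [0.06, 2.93], [-2.69, 2.69]. Speed limits (rad/s): [2.22, 2.22, 2.79, 3.14, 3.14, 3.14].

INTERFACE

Orientations are given as [roll, pitch, yaw] about the fixed x, y, z axes, in that order (R = Rz(yaw) Ry(pitch) Rx(roll)).
In Python, from cell import env, eyes gives the robot as it stands. The module is installed in compiled form; this text tells all that it offers.
- The arm moves only by the tool jog_arm, never from a script. Its argument "deltas" is one flat list of numbers, 7 for each row, row after row: the shift along the tool's x, y, z in mm, then the turn, a rotation vector about the tool's x, y, z in rad, then the opening, from 0 (shut) to 1 (fully open). A call has 1 to 10 rows; each row shifts and turns the pose as measured when the row begins, along the tool's axes as they then stand; what a row does not reach is not made up. A row lasts 1/8 s, in which the tool goes at most 62.5 mm and 10.7 degrees, less where a joint would pass 70% of its speed; a pose out of reach is approached as far as the arm can. A call is refused whole if a number of a shift passes 62.5 or a number of a turn 0.188, either way. A call with a gripper value outside its range is refused whole. The fingers move at their own pace and stop on an object; the grip force is fixed at half the most. Time passes only in rows, so rows that do not move let the fingers close. It gives the time, the measured TCP pose, the force and the opening at its end, in the units of the state.
- env.state(): the state, without advancing time (a new reading comes with each control period).
- eyes.read_camera(name): name is "scene" or "side" or "wrist"; returns a dict with "image" (400x640x3 uint8, red, green, blue), "fovy" (degrees; the focal length in pixels is half the picture's height over the tangent of half this angle, whatever the lens; pixels are square), "cx", "cy" (the principal point, pixels), "world_from_camera" (4x4, takes a point from camera to world coordinates). Camera axes: x right, y up, looking along -z (the intrinsics and any distortion apply to the point x, -y, -z); pixel columns grow to the right and rows downward; lengths in mm; the calibration is good to about 2 mm. A picture is of the moment at which its call begins. There is no depth.
- env.job_done(): hands the job in, once; it reports no verdict.
The state is a dict: "t": time; "joints": joint angles; "qvel": joint speeds; "tau": joint torques, N m; "eef_pos": TCP position; "tcp_rot": TCP orientation; "ft_force": force on the tool from outside, world axes, zero at the start; "moment": the same for the moment, N m; "opening": opening from 0.0 (shut) to 1.0 (fully open).
Only numpy, scipy, OpenCV 4.12 (cv2) and the standard library are available. Lean on these libraries where they do the work, as an engineer would, in place of code of your own. Each camera call takes 0.05 s, during which the arm holds its last target.

TASK

Load the bench tray sealer: without lifting the filled tray, push it along the infeed deck, between the side guides and under the raised sealing head until its base drops fully into the nest. Then swing the sealing head all the way down onto the tray and leave it shut. Keep the tray level and do not disturb the other things on the table.

Things in the scene. Friction and masses are not known exactly. Their poses are not given: they have to be found in the camera images.
- tray_middle (a point): Middle (33 mm above the underside) of a loose white food tray filled with green vegetable, 0.35-0.7 kg. Rim 206 mm along its x, 256 mm along y, 66 mm high; the rim is a band 12 mm high that overhangs the sloping walls (190 x 240 mm under the rim); base 170 x 219 mm. It stands on the infeed deck, x axis roughly along the sealer's x; push it at its rim edge on the -x side.
- sealer: Manual bench tray sealer, fixed, 0.52 x 0.28 m. Origin on the table under the nest's centre; x = the way the tray slides in (toward the robot's right), z up. A white housing at x = 125 to 195 mm (top 82 mm above the table) carries the head's hinge between two towers at its sides, 116 mm high. Two white end stops stop the tray's front wall at x = 97 mm.
- deck_edge (a point): Middle of the inner edge of the flat steel infeed deck, 94 mm before the nest's centre and 30 mm above the table; axes as the sealer's. The deck runs from here 230 mm toward -x; the tray stands out a little over its outer end. Beyond the edge the nest floor is 10 mm lower: a tray pushed on till it stops drops tail last, as the rear of its foot clears this edge, out of sight.
- guide_mouth (a point): Centre of the mouth between the two slippery white plastic side guides, 190 mm before the nest's centre, 66 mm above the table (the guides' tops). Here the guides stand 144 mm either side; they narrow to 123 mm either side 105 mm before the nest's centre and run on straight past the nest. They guide the tray's walls (half-width 120 mm); its rim passes above them.
- nest (a point): Centre of the nest floor, 20 mm above the table; axes as the sealer's. The tray is home when its underside stands on this floor: its centre within about 5 mm of this point along x and 4 mm along y, its middle 33 mm above it (43 mm while it still stands on the deck).
- head_hinge (a point): Middle of the hinge axis of the sealing head, 130 mm along x from the nest's centre, 100 mm above the table; the axis lies along the sealer's y. The head is a flat plate 250 mm wide that reaches from the hinge 248 mm toward the mouth; its top face lies 26 mm above the axis (32 mm on the raised panel in its middle), its underside 12 mm below it.
- sealing_head (a joint): Angle of the sealing head about its hinge, rad: 0 = fully down, about 1 = raised over the nest as at the start, 1.25 = the upper stop. A stiff hinge holds it at any angle; closing it takes some 2 to 8 N at the handle. It cannot shut while the tray stands proud of the nest.
- head_handle (a point): Centre of the head's black handle bar, 14 mm thick and 176 mm long along y, 272 mm from the hinge axis and 23 mm clear of the head's front edge; it moves with the head. With the head down it is 114 mm above the table and 142 mm before the centre of the nest.
- pouch_middle (a point): Middle of a flat green vacuum pouch, 150 x 206 x 24 mm, lying on the table left of the sealer: bystander.
- thermometer_middle (a point): Middle of a white probe thermometer, 32 x 232 x 20 mm, lying on the table left of the sealer: bystander.
- tub_middle (a point): Middle of a small white plastic tub, diameter 70 mm, 45 mm high, standing on the table right of the sealer: bystander.

How it is judged:
By the outcome, as a careful person would: the job done as asked, in the order asked, and still so for the second after the job is handed in, with the robot touching nothing.
It also fails if it takes over 64 s, if anything falls off the work surface, if the arm or the gripper's body presses on something with over 40 N, if the wrist force passes 120 N, or if a joint passes its speed limit or range.

## Working session

There is one attempt and no reset: what is moved stays moved. The work goes in short steps, Python scripts to look and compute and a tool call to move; the robot and the scene stay as the last step left them, time stands still between calls to the robot, and variables do not carry over. Pictures are saved under pics/ and viewed, and the job is handed in when it is done.

Besides the shell and the picture viewer there is one more tool, called after "Request:" in YAML: its name, and indented under it one key for each argument. jog_arm: Moves the arm, as the interface text tells. Its arguments: {"type":"object","properties":{"deltas":{"type":"array","items":{"type":"number"}}},"required":["deltas"]}

```bash
mkdir -p pics
python3 - <<'E'
from cell import env, eyes
import cv2, numpy as np
s=env.state(); print({k:np.round(v,3).tolist() for k,v in s.items()})
for n in ["scene","side","wrist"]:
    c=eyes.read_camera(n); cv2.imwrite(f"pics/{n}0.png",c["image"][:,:,::-1])
    print(n,c["fovy"],c["cx"],c["cy"],[k for k in c]); print(np.round(c["world_from_camera"],3).tolist())
E
```

```text
{'t': 0.0, 'joints': [-1.324, 0.492, 1.559, -0.0, 1.092, -0.106], 'qvel': [0.003, -0.002, 0.0, -0.001, -0.001, -0.0], 'tau': [-0.002, -61.265, -25.818, 0.069, 0.048, -0.0], 'eef_pos': [215.958, -586.482, 404.175], 'tcp_rot': [-1.663, 1.57, 1.832], 'ft_force': [-0.828, -0.591, -0.167], 'moment': [0.039, 0.033, -0.039], 'opening': 1.0}
scene 50.889728048929385 318.84138150960604 205.22769031581822 ['image', 'fovy', 'cx', 'cy', 'world_from_camera']
[[0.001, 0.674, -0.738, -614.9], [-1.0, 0.017, 0.014, 65.349], [0.022, 0.738, 0.674, 1100.416], [0.0, 0.0, 0.0, 1.0]]
side 45.980122403617045 314.093915447689 203.92724962004436 ['image', 'fovy', 'cx', 'cy', 'world_from_camera']
[[0.258, 0.623, -0.738, -713.984], [-0.966, 0.154, -0.207, -296.238], [-0.015, 0.767, 0.642, 1160.861], [0.0, 0.0, 0.0, 1.0]]
wrist 61.70098715565648 319.3531335363492 199.11660649470227 ['image', 'fovy', 'cx', 'cy', 'world_from_camera']
[[0.344, 0.905, 0.25, 286.165], [-0.939, 0.332, 0.091, -560.504], [-0.001, -0.266, 0.964, 383.733], [0.0, 0.0, 0.0, 1.0]]
```

View pics/scene0.png

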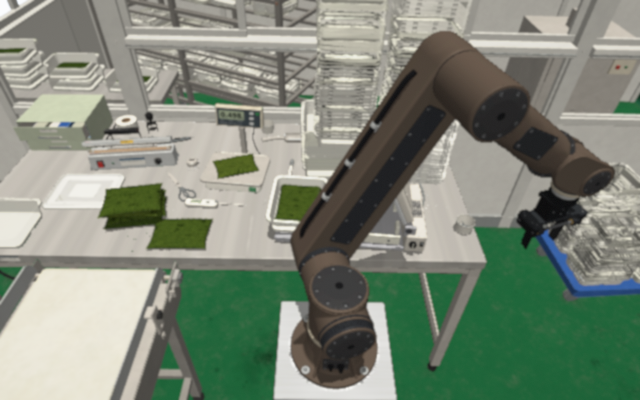

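View pics/side0.png

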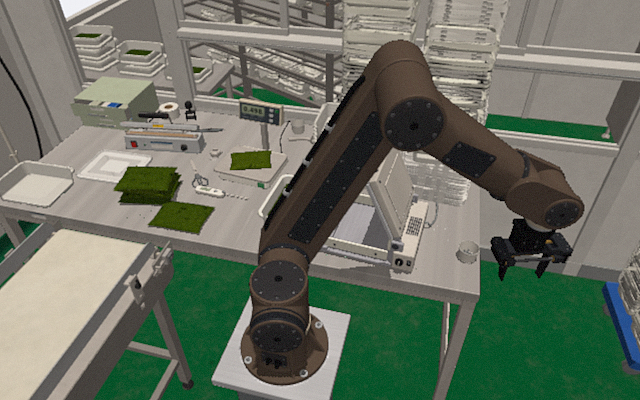

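View pics/wrist0.png

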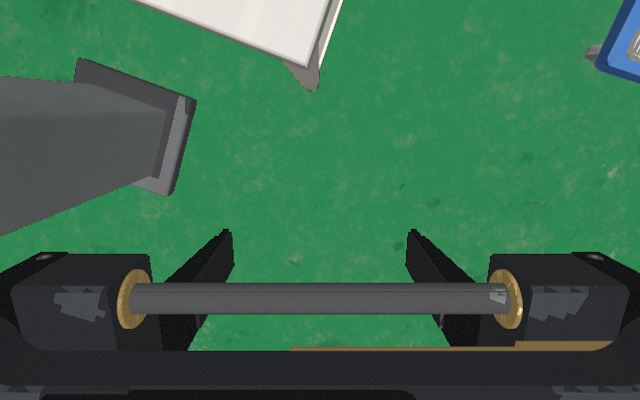

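```bash
cat > h.py <<'E'
from cell import env, eyes
import cv2, numpy as np
from scipy.spatial.transform import Rotation as R
def cam(n,save=None):
    c=eyes.read_camera(n); 
    if save: cv2.imwrite(f"pics/{save}.png",c["image"][:,:,::-1])
    c["f"]=c["image"].shape[0]/2/np.tan(np.radians(c["fovy"])/2); return c
def ray(c,u,v):
    M=c["world_from_camera"]; d=M[:3,:3]@np.array([(u-c["cx"])/c["f"],-(v-c["cy"])/c["f"],-1.]); return M[:3,3],d/np.linalg.norm(d)
def onz(c,u,v,z):
    o,d=ray(c,u,v); return o+d*(z-o[2])/d[2]
def proj(c,p):
    M=c["world_from_camera"]; q=M[:3,:3].T@(np.asarray(p,float)-M[:3,3]); return np.array([c["cx"]+c["f"]*q[0]/-q[2], c["cy"]-c["f"]*q[1]/-q[2]])
def tool(s=None):
    s=s or env.state(); return np.array(s["eef_pos"]),R.from_euler("xyz",s["tcp_rot"])
def delta(p,axes_world_rot):
    """tool-frame shift and rotvec to reach world pose"""
    p0,r0=tool(); return np.round(r0.inv().apply(np.asarray(p)-p0),1),np.round((r0.inv()*axes_world_rot).as_rotvec(),3)
E
python3 - <<'E'
from h import *
p,r=tool(); print(np.round(r.as_matrix(),3))
c=cam("side"); print(onz(c,160,203,24),onz(c,467,262,0),onz(c,475,300,0), onz(c,400,270,0))
# base rotation step delta
for a in (0.09,):
    Q=R.from_euler("z",a); print(delta(Q.apply(p),Q*r))
E
```

```text
[[-0.     0.346 -0.938]
 [ 0.001 -0.938 -0.346]
 [-1.    -0.001 -0.   ]]
[457.69036246 640.16626714  24.        ] [ 452.33202163 -491.90932086    0.        ] [ 295.98775496 -518.45056732    0.        ] [ 362.65012569 -281.26878706    0.        ]
(array([  0.1,  -2.5, -56.2]), array([-0.09, -0.  , -0.  ]))
```

Request:
jog_arm:
  deltas: [-62,0,0,0,0,0,1,-62,0,0,0,0,0,1,-62,0,0,0,0,0,1,-20,0,0,0,0,0,1,0,-2.5,-56,-0.09,0,0,1,0,-2.5,-56,-0.09,0,0,1,0,-2.5,-56,-0.09,0,0,1,0,-2.5,-56,-0.09,0,0,1,0,-2.5,-56,-0.09,0,0,1,0,-2.5,-56,-0.09,0,0,1]

```text
t: 1.45
eef_pos: [490.4, -389.2, 613.9]
tcp_rot: [-2.069, 1.566, 1.975]
ft_force: [0.7, 0.1, 0.1]
opening: 1.0
```

Run:
```python
from h import *
cam("wrist","w1"); c=cam("side","s1"); print(tool()[0])
```

```text
[ 491.94196113 -386.79284891  614.21934331]
```

View pics/w1.png

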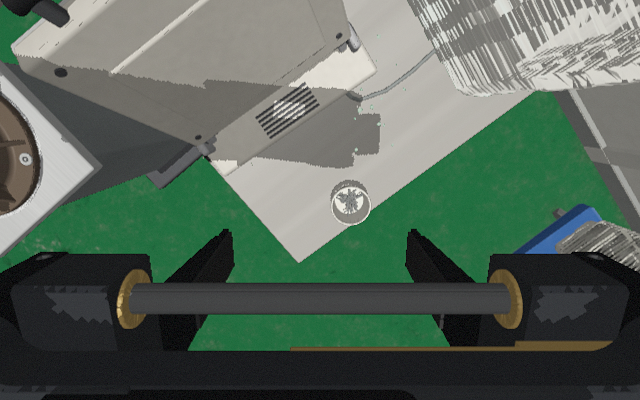

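View pics/s1.png

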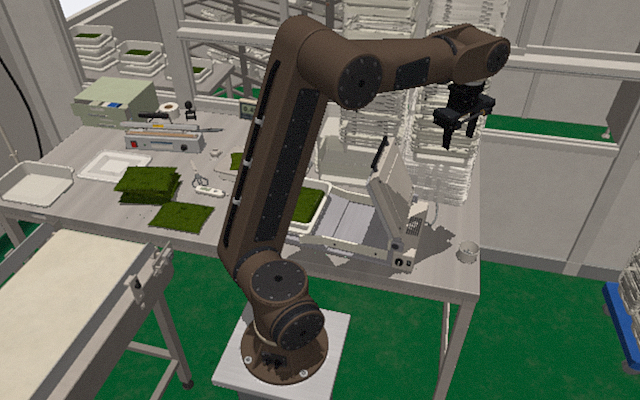

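Request:
jog_arm:
  deltas: [0,-2.5,-56,-0.09,0,0,1,0,-2.5,-56,-0.09,0,0,1,0,-2.5,-56,-0.09,0,0,1,0,-2.5,-56,-0.09,0,0,1,0,-2.5,-56,-0.09,0,0,1,0,-2.5,-56,-0.09,0,0,1,0,-2.5,-56,-0.09,0,0,1,0,-2.5,-56,-0.09,0,0,1,0,-2.5,-56,-0.09,0,0,1]

```text
t: 2.68
eef_pos: [618.4, 95.4, 612.9]
tcp_rot: [-2.419, 1.562, 2.453]
ft_force: [-0.1, 0.6, -0.7]
opening: 1.004
```

Run:
```python
from h import *
cam("wrist","w2"); c=cam("side","s2"); cam("scene","c2"); print(tool()[0])
```

```text
[618.09438732  96.00905365 613.17624874]
```

View pics/w2.png

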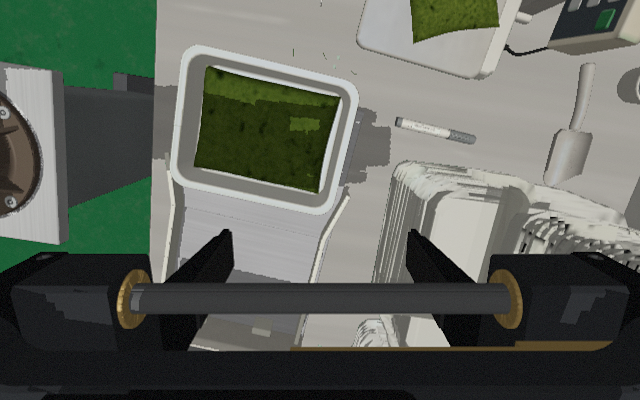

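View pics/s2.png

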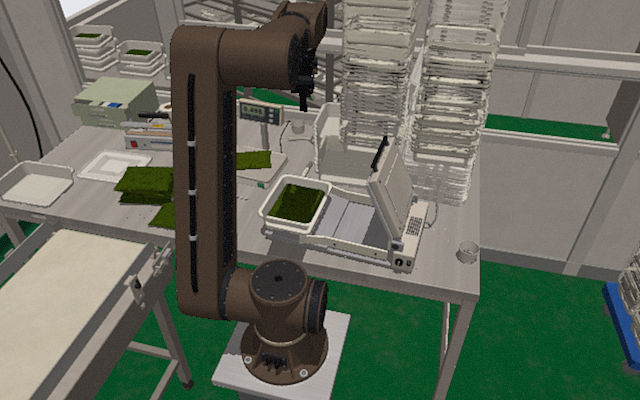

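View pics/c2.png

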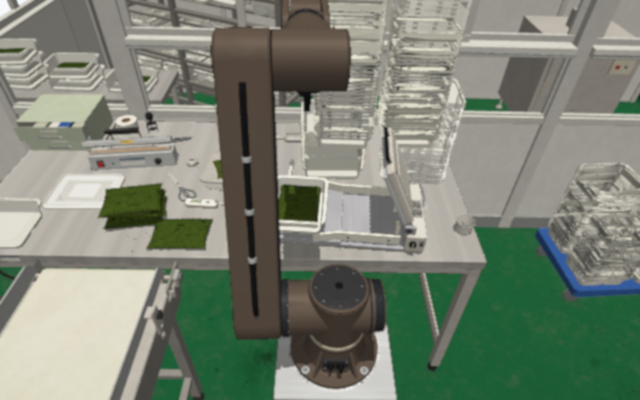

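Run:
```python
import cv2
a=cv2.imread("pics/s2.png")[120:290,240:490]; cv2.imwrite("pics/s2z.png",cv2.resize(a,None,fx=3.2,fy=3.2,interpolation=cv2.INTER_CUBIC))
a=cv2.imread("pics/c2.png")[110:270,260:480]; cv2.imwrite("pics/c2z.png",cv2.resize(a,None,fx=3.6,fy=3.6,interpolation=cv2.INTER_CUBIC))
a=cv2.imread("pics/w2.png")[20:380,140:440]; cv2.imwrite("pics/w2z.png",cv2.resize(a,None,fx=1.65,fy=1.65,interpolation=cv2.INTER_CUBIC))
```

```text
(no output)
```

View pics/s2z.png

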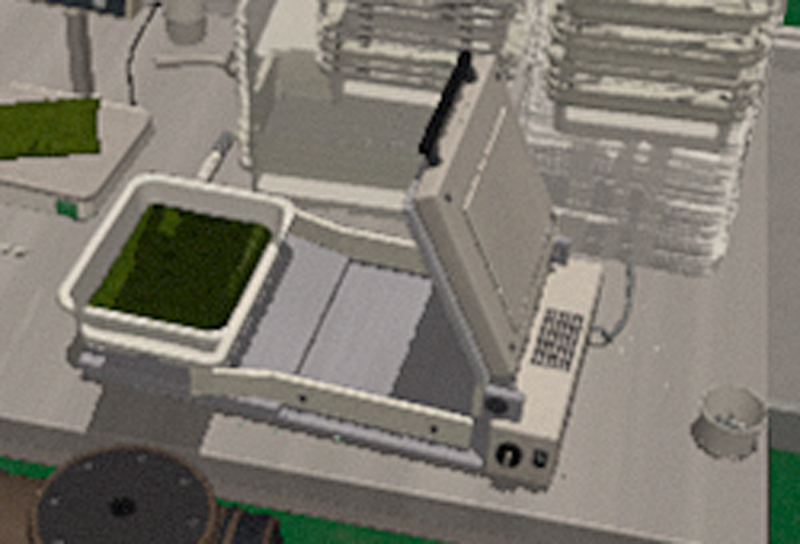

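View pics/c2z.png

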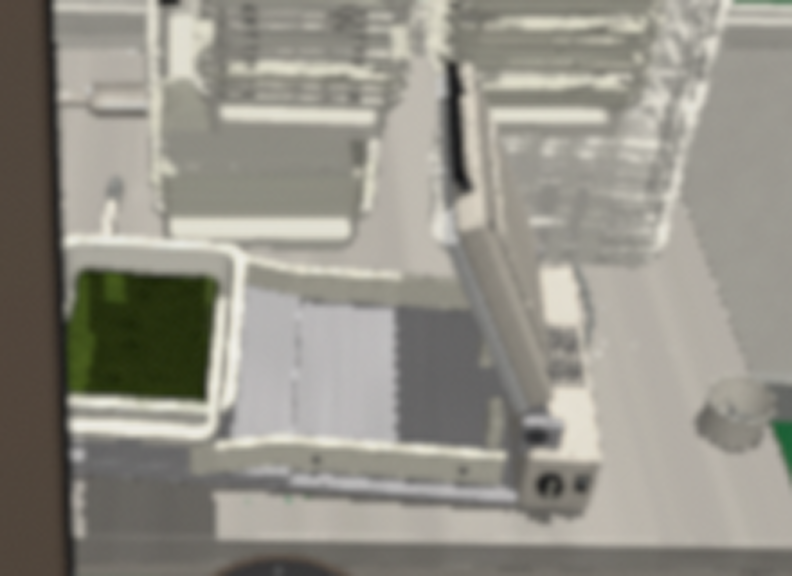

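View pics/w2z.png

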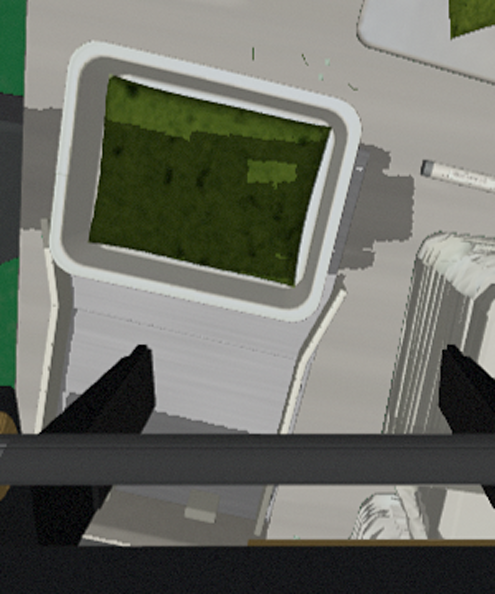

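Run:
```python
from h import *
import pickle
C={n:cam(n,n+"3") for n in ("wrist","side","scene")}; pickle.dump(C,open("C3.pkl","wb"))
a=C["wrist"]["image"][:,:,::-1]
cv2.imwrite("pics/wl.png",cv2.resize(a[150:350,150:250],None,fx=3,fy=3,interpolation=cv2.INTER_CUBIC))
cv2.imwrite("pics/wr.png",cv2.resize(a[180:350,260:370],None,fx=3.5,fy=3.5,interpolation=cv2.INTER_CUBIC))
# tray rim: bright mask
hsv=cv2.cvtColor(C["wrist"]["image"],cv2.COLOR_RGB2HSV)
g=cv2.inRange(hsv,(25,80,20),(50,255,255))
m=cv2.inRange(C["wrist"]["image"],(205,205,200),(255,255,255))
cv2.imwrite("pics/m.png",m)
```

```text
(no output)
```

View pics/wl.png

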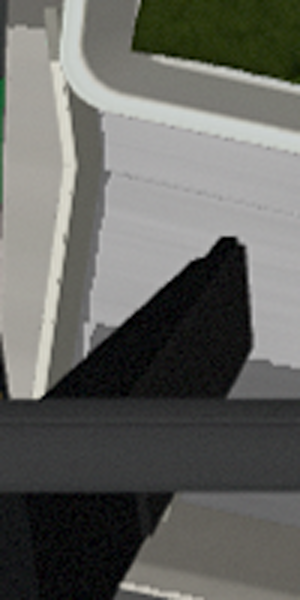

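View pics/wr.png

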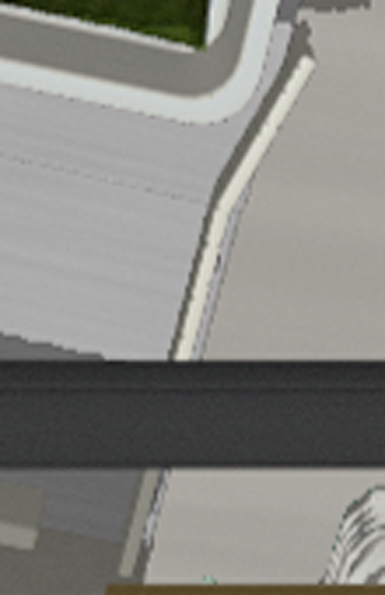

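View pics/m.png

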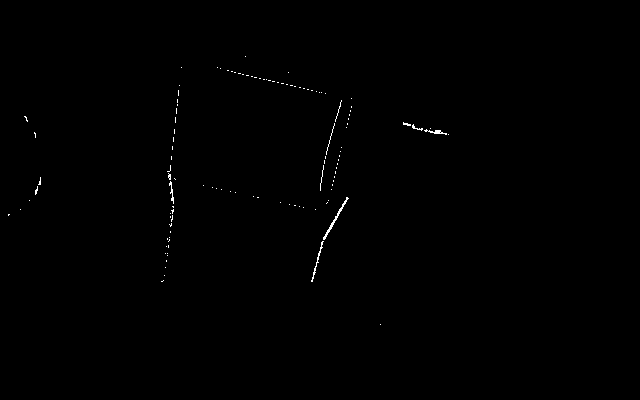

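Run:
```python
from h import *
import pickle
C=pickle.load(open("C3.pkl","rb")); w=C["wrist"]
P={k:onz(w,u,v,66) for k,(u,v) in dict(lk=(175.3,205),l2=(165,280),rk=(320.6,239.1),r2=(310,282.3),rm=(346,197),lm=(169,171)).items()}
for k in P: print(k,np.round(P[k],1))
print("kink sep",np.linalg.norm(P["lk"]-P["rk"]),"mouth",np.linalg.norm(P["lm"]-P["rm"]))
for a,b in (("lk","l2"),("rk","r2")):
    d=P[b]-P[a]; print(np.degrees(np.arctan2(d[1],d[0])))
d=P["lk"]-P["rk"]; print("perp",np.degrees(np.arctan2(d[1],d[0])))
e1=onz(w,150+105/3,150+172/3,30);e2=onz(w,260+200/3.5,180+200/3.5,30); print("deckedge",e1,e2)
# handle triangulation: ends
def tri(pa,pb):
    (o1,d1),(o2,d2)=pa,pb; A=np.stack([d1,-d2],1); t=np.linalg.lstsq(A,o2-o1,rcond=None)[0]; q1=o1+t[0]*d1;q2=o2+t[1]*d2; return (q1+q2)/2,np.linalg.norm(q1-q2)
s,c=C["side"],C["scene"]
S=lambda x,y:ray(s,240+x/3.2,120+y/3.2); K=lambda x,y:ray(c,260+x/3.6,110+y/3.6)
print("handle far",tri(S(466,58),K(453,68)),"near",tri(S(430,155),K(461,187)))
```

```text
lk [394.1 -18.5  66. ]
l2 [ 382.9 -158.6   66. ]
rk [639.2 -39.3  66. ]
r2 [ 633.8 -122.1   66. ]
rm [668.3  39.8  66. ]
lm [381.5  36.8  66. ]
kink sep 245.9357090828537 mouth 286.8119589091395
-94.59338914125883
-93.70421688091047
perp 175.14515795843
deckedge [396.75758723 -32.89828037  30.        ] [634.7472334  -50.86190923  30.        ]
handle far (array([ 586.38121877, -172.37419396,  352.13120242]), np.float64(0.26819658927151274)) near (array([ 427.178915  , -162.6598924 ,  338.40352343]), np.float64(7.346895049533439))
```

Run:
```python
from h import *
import pickle
C=pickle.load(open("C3.pkl","rb")); w=C["wrist"]
sx=np.array([np.cos(np.radians(-94.5)),np.sin(np.radians(-94.5))]); sy=np.array([-sx[1],sx[0]]); N=np.array([508.4,-134.6])
def W(x,y,z=96):
    p=onz(w,140+x/1.65,20+y/1.65,z)[:2]-N; return np.array([p@sx,p@sy])
for n,a,b,z in (("rear",(110,43),(330,94),96),("front",(100,278),(290,321),90),("left",(72,85),(52,230),96),("right",(361,125),(324,285),96)):
    A,B=W(*a,z),W(*b,z); d=B-A; print(n,np.round(A,1),np.round(B,1),"mid",np.round((A+B)/2,1),np.round(np.degrees(np.arctan2(d[1],d[0])),2))
p,r=tool(); print(p, np.round(r.as_matrix(),3))
b=np.array([W(0,0)]) 
# bin near edge / stack, bench parts close to work
for nm,(x,y) in dict(bin_corner=(425,235),bin2=(400,400)).items(): print(nm,W(x,y,100),W(x,y,200))
```

```text
rear [-355.1  -98.8] [-359.5   88.9] mid [-357.3   -4.9] 91.34
front [-152.   -79.4] [-153.1  103.4] mid [-152.5   12. ] 90.36
left [-315.  -125.1] [-187.9 -126.4] mid [-251.4 -125.7] -0.55
right [-341.4  121.1] [-196.5  125.5] mid [-269.   123.3] 1.73
[618.62310565  93.03997093 613.13607213] [[-0.006  0.988  0.155]
 [ 0.005  0.155 -0.988]
 [-1.    -0.005 -0.006]]
bin_corner [-263.72264386  201.59285262] [-273.42409379  175.52063027]
bin2 [-103.24033716  225.66405025] [-145.4815295   194.71109939]
```

```bash
cat >> h.py <<'E'
TH=np.radians(-94.5); sx=np.array([np.cos(TH),np.sin(TH),0]); sy=np.array([-sx[1],sx[0],0]); N=np.array([508.4,-134.6,0])
RT=R.from_matrix(np.stack([[0,0,-1.],sy,sx],1))
def S2W(x,y,z): return N+x*sx+y*sy+np.array([0,0,z])
def W2S(p): d=np.asarray(p)-N; return np.array([d@sx,d@sy,d[2]])
def st():
    p,r=tool(); tip=p+190*r.as_matrix()[:,0]; print("tip in sealer",np.round(W2S(tip),1),"rot err",np.round((r.inv()*RT).as_rotvec(),3),"F",np.round(env.state()["ft_force"],1))
def go(x,y,z): print("delta for tip",delta(S2W(x,y,z+190),RT))
E
python3 -c "
from h import *
st(); go(-395,-1,300); go(-395,-1,70)"
```

```text
tip in sealer [-236.5   90.8  423.1] rot err [ 0.235 -0.005  0.006] F [ 1.2 -0.3  0.6]
delta for tip (array([ 124.5,  -52.8, -175.9]), array([ 0.235, -0.005,  0.006]))
delta for tip (array([ 354.5,  -51.5, -174.5]), array([ 0.235, -0.005,  0.006]))
```

Request:
jog_arm:
  deltas: [40,-17,-58,0.078,-0.002,0.002,1,40,-17,-58,0.078,-0.002,0.002,1,40,-17,-58,0.078,-0.002,0.002,1,0,0,0,0,0,0,1]

```text
t: 3.48
eef_pos: [563.3, 239.8, 504.8]
tcp_rot: [0.63, 1.569, -1.039]
ft_force: [-0.1, -0.9, -0.4]
opening: 1.002
```

```bash
python3 -c "
from h import *
st(); go(-395,-1,70); cam('side','s4'); cam('wrist','w4')"
```

```text
tip in sealer [-377.2   25.6  314.8] rot err [-0.02   0.002 -0.001] F [-0.1 -0.9 -0.4]
delta for tip (array([244.8, -27. , -17.3]), array([-0.02 ,  0.002, -0.001]))
```

View pics/w4.png

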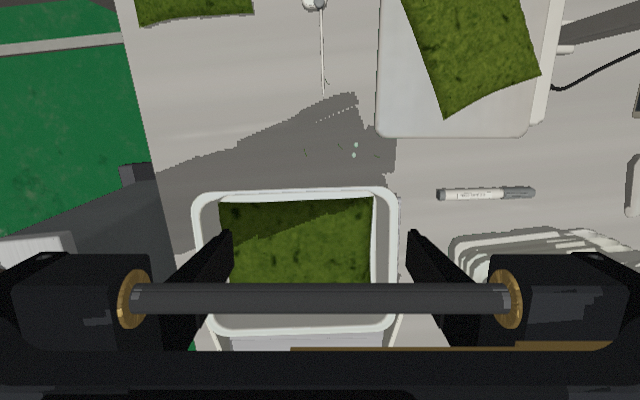

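View pics/s4.png

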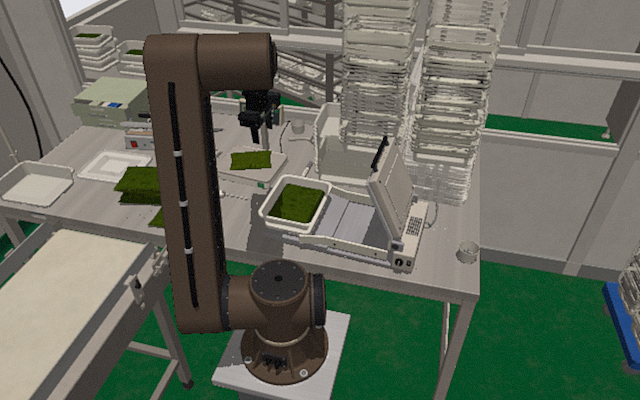

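```bash
python3 -c "
from h import *
c=cam('wrist')
for n,u,v,z in (('rearL',215,190,96),('rearR',380,187,96),('left',192,225,96),('right',399,225,96),('scale',380,135,40),('scale0',380,135,0),('thermo',325,95,20)): print(n,np.round(W2S(onz(c,u,v,z)),1))
go(-395,-1,70)"
```

```text
rearL [-356.4  -97.    96. ]
rearR [-355.4  101.    96. ]
left [-312.7 -130.1   96. ]
right [-306.4  125.9   96. ]
scale [-412.2  109.7   40. ]
scale0 [-408.8  117.     0. ]
thermo [-464.7   38.6   20. ]
delta for tip (array([247.8, -29.6, -19.3]), array([-0.022,  0.   , -0.006]))
```

Request:
jog_arm:
  deltas: [0,-15,-6,-0.022,0,0,1,20,-14,-6,0,0,0,1,60,0,0,0,0,0,1,60,0,0,0,0,0,1,60,0,0,0,0,0,1,30,0,0,0,0,0,1,0,0,0,0,0,0,1]

```text
t: 4.5
eef_pos: [537.8, 247.2, 279.2]
tcp_rot: [1.827, 1.552, 0.176]
ft_force: [0.3, -0.3, 0.6]
opening: 0.999
```

```bash
python3 -c "
from h import *
st(); go(-385,-2,71)"
```

```text
tip in sealer [-383.8    2.9   89.3] rot err [-0.002 -0.005 -0.019] F [ 0.3 -0.3  0.6]
delta for tip (array([18.2, -1.7, -2. ]), array([-0.002, -0.005, -0.019]))
```

Request:
jog_arm:
  deltas: [18,-2,0,0,-0.005,-0.019,1,0,0,0,0,0,0,1,0,0,10,0,0,0,1,0,0,10,0,0,0,1,0,0,10,0,0,0,1,0,0,10,0,0,0,1]

```text
t: 5.25
eef_pos: [533.3, 205.2, 265.2]
tcp_rot: [2.065, 1.564, 0.415]
ft_force: [-0.7, 3.2, -1.8]
opening: 1.004
```

```bash
python3 -c "
from h import *
st(); go(-300,-2,71);cam('side','s5'); cam('wrist','w5')"
```

```text
tip in sealer [-341.3   -0.7   75.2] rot err [-0.001 -0.003 -0.006] F [-0.7  3.2 -1.8]
delta for tip (array([ 4.1, -0.1, 40.7]), array([-0.001, -0.003, -0.006]))
```

View pics/s5.png

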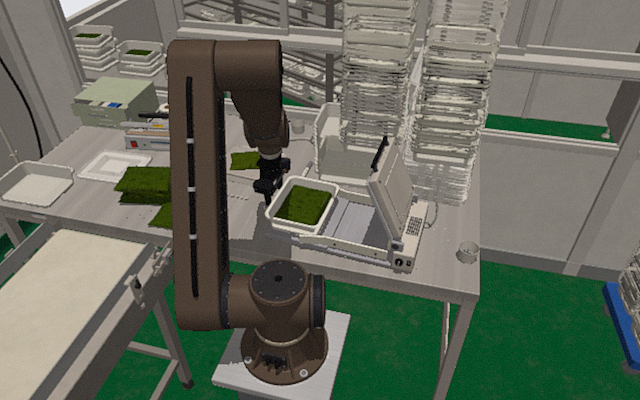

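View pics/w5.png

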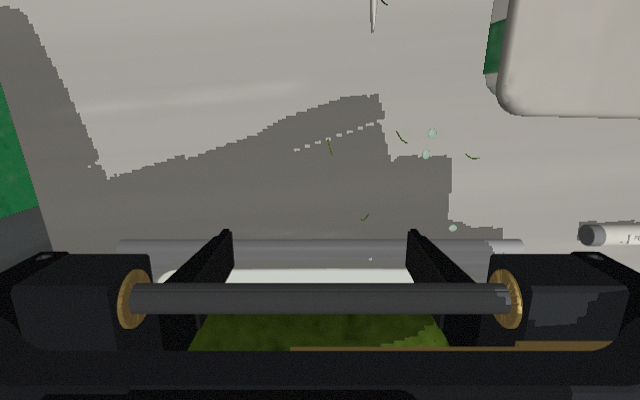

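Request:
jog_arm:
  deltas: [3,0,10,0,-0.003,-0.006,1,1,0,12,0,0,0,1,0,0,12,0,0,0,1,0,0,12,0,0,0,1,0,0,12,0,0,0,1,0,0,12,0,0,0,1,0,0,12,0,0,0,1,0,0,12,0,0,0,1]

```text
t: 6.35
eef_pos: [526.1, 107.9, 262.4]
tcp_rot: [2.221, 1.566, 0.57]
ft_force: [0.4, 4.2, 0.9]
opening: 1.001
```

```bash
python3 -c "
from h import *
st(); go(-200,-1,71);cam('side','s6')
a=cv2.imread('pics/s6.png')[120:290,240:490]; cv2.imwrite('pics/s6z.png',cv2.resize(a,None,fx=3.2,fy=3.2,interpolation=cv2.INTER_CUBIC))"
```

```text
tip in sealer [-243.7   -0.6   72.4] rot err [-0.002 -0.003 -0.004] F [0.4 4.2 0.9]
delta for tip (array([ 1.3,  0.4, 43.2]), array([-0.002, -0.003, -0.004]))
```

View pics/s6z.png

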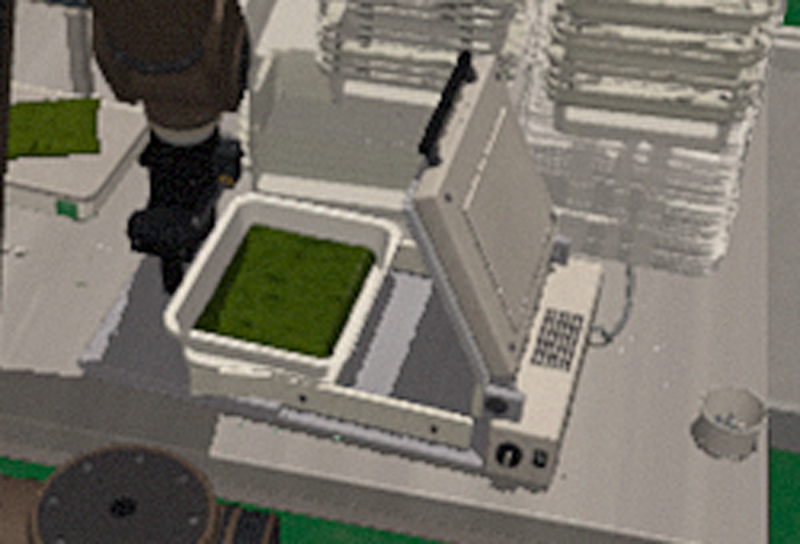

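Request:
jog_arm:
  deltas: [1,0,12,0,-0.003,-0.004,1,0,0,12,0,0,0,1,0,0,12,0,0,0,1,0,0,12,0,0,0,1,0,0,12,0,0,0,1,0,0,12,0,0,0,1]

```text
t: 7.15
eef_pos: [520.0, 32.1, 262.0]
tcp_rot: [1.986, 1.57, 0.334]
ft_force: [1.6, 2.1, -1.5]
opening: 0.998
```

```bash
python3 -c "
from h import *
st(); go(-113,0,71);cam('side','s7')
a=cv2.imread('pics/s7.png')[120:290,240:490]; cv2.imwrite('pics/s7z.png',cv2.resize(a,None,fx=3.2,fy=3.2,interpolation=cv2.INTER_CUBIC))"
```

```text
tip in sealer [-167.2   -1.3   72. ] rot err [-0.002 -0.    -0.001] F [ 1.6  2.1 -1.5]
delta for tip (array([ 1. ,  1.6, 54.1]), array([-0.002, -0.   , -0.001]))
```

View pics/s7z.png

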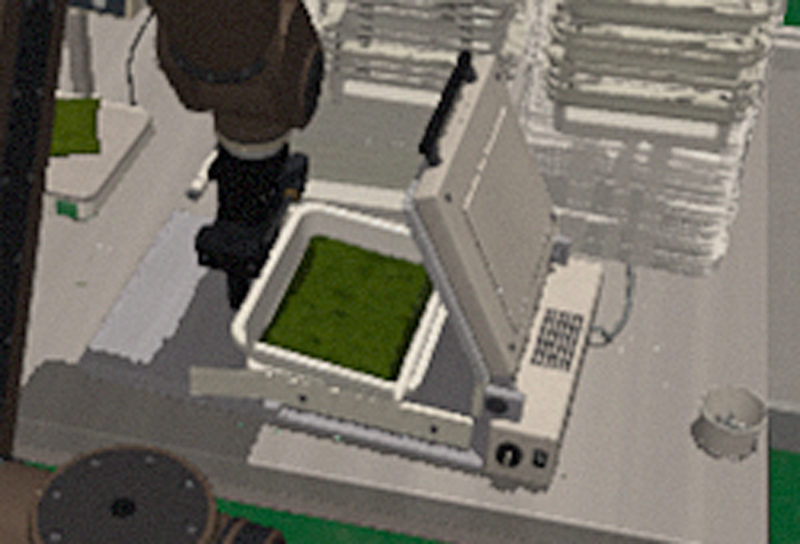

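Request:
jog_arm:
  deltas: [1,1,10,0,0,0,1,0,0,10,0,0,0,1,0,0,10,0,0,0,1,0,0,8,0,0,0,1,0,0,5,0,0,0,1,0,0,3,0,0,0,1]

```text
t: 7.95
eef_pos: [516.9, -18.2, 260.5]
tcp_rot: [-2.115, 1.57, 2.516]
ft_force: [0.5, 2.3, -2.9]
opening: 0.999
```

```bash
python3 -c "
from h import *
st(); go(-113,0,71)"
```

```text
tip in sealer [-116.7   -0.8   70.5] rot err [-0.003 -0.     0.   ] F [ 0.5  2.3 -2.9]
delta for tip (array([-0.6,  0.7,  3.7]), array([-0.003, -0.   ,  0.   ]))
```

Request:
jog_arm:
  deltas: [0,0,3,0,0,0,1,0,0,3,0,0,0,1]

```text
t: 8.2
eef_pos: [516.3, -24.4, 260.4]
tcp_rot: [-2.057, 1.57, 2.574]
ft_force: [0.7, 2.3, -2.7]
opening: 1.0
```

```bash
python3 -c "
from h import *
st();cam('side','s8')
a=cv2.imread('pics/s8.png')[120:290,240:490]; cv2.imwrite('pics/s8z.png',cv2.resize(a,None,fx=3.2,fy=3.2,interpolation=cv2.INTER_CUBIC))"
```

```text
tip in sealer [-110.6   -0.8   70.4] rot err [-0.003 -0.     0.   ] F [ 0.7  2.3 -2.7]
```

View pics/s8z.png

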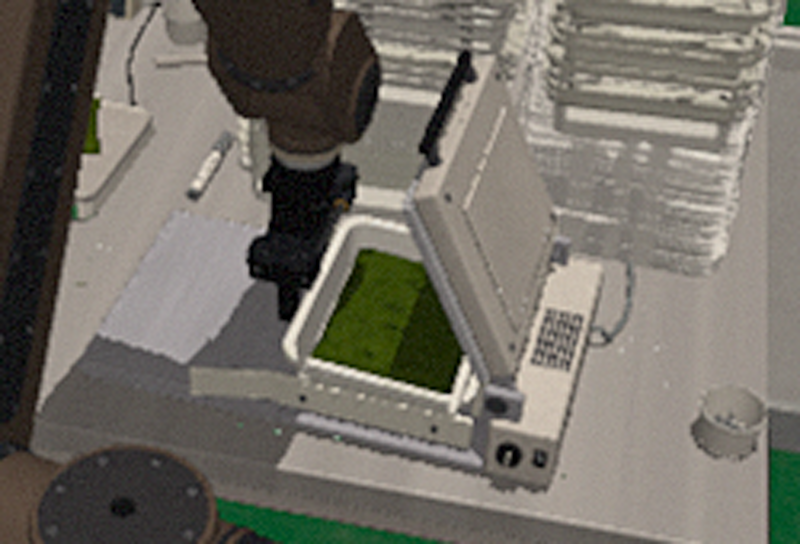

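Request:
jog_arm:
  deltas: [0,0,2,0,0,0,1,0,0,2,0,0,0,1]

```text
t: 8.5
eef_pos: [516.0, -28.2, 260.4]
tcp_rot: [-2.67, 1.57, 1.961]
ft_force: [3.2, 20.7, 1.2]
opening: 0.997
```

Request:
jog_arm:
  deltas: [0,0,2,0,0,0,1]

```text
t: 8.62
eef_pos: [515.9, -28.9, 260.6]
tcp_rot: [-3.055, 1.567, 1.576]
ft_force: [4.3, 30.3, 2.7]
opening: 1.0
```

```bash
python3 -c "
from h import *
st()"
```

```text
tip in sealer [-106.7   -0.9   70.6] rot err [-0.004 -0.004  0.   ] F [ 4.3 30.3  2.7]
```

Request:
jog_arm:
  deltas: [0,0,-3,0,0,0,1,0,0,-10,0,0,0,1,0,0,-20,0,0,0,1,0,0,-30,0,0,0,1,0,0,0,0,0,0,1]

```text
t: 9.25
eef_pos: [521.6, 36.2, 261.4]
tcp_rot: [2.586, 1.568, 0.933]
ft_force: [-0.4, 0.6, 0.8]
opening: 1.003
```

```bash
python3 -c "
from h import *
import pickle
st();C={n:cam(n,n+'9') for n in ('wrist','side','scene')}; pickle.dump(C,open('C9.pkl','wb'))
a=cv2.imread('pics/side9.png')[160:280,300:420]; cv2.imwrite('pics/s9z.png',cv2.resize(a,None,fx=5,fy=5,interpolation=cv2.INTER_CUBIC))
a=cv2.imread('pics/scene9.png')[150:270,300:450]; cv2.imwrite('pics/c9z.png',cv2.resize(a,None,fx=5,fy=5,interpolation=cv2.INTER_CUBIC))"
```

```text
tip in sealer [-171.8    0.    71.4] rot err [-0.003 -0.003 -0.002] F [-0.4  0.6  0.8]
```

View pics/s9z.png

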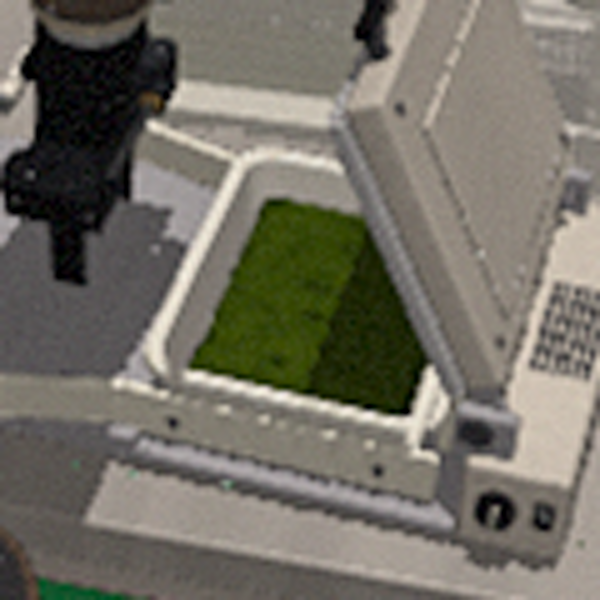

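View pics/c9z.png

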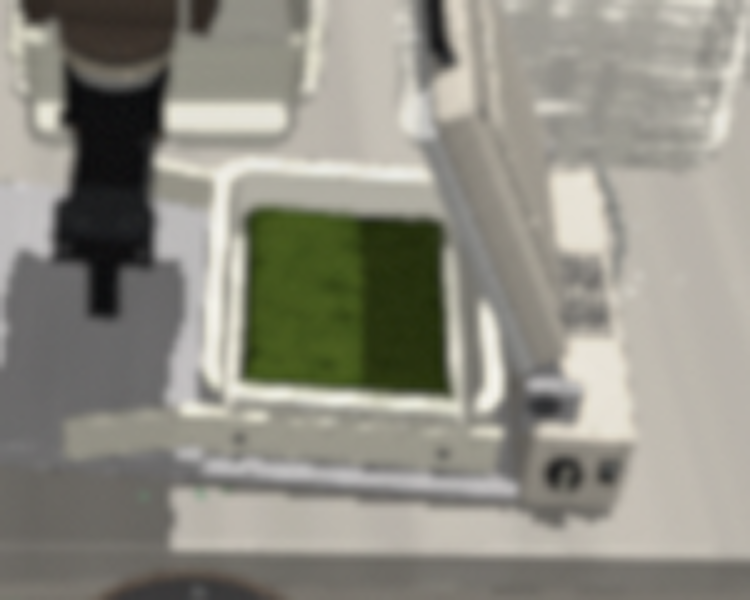

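View pics/wrist9.png

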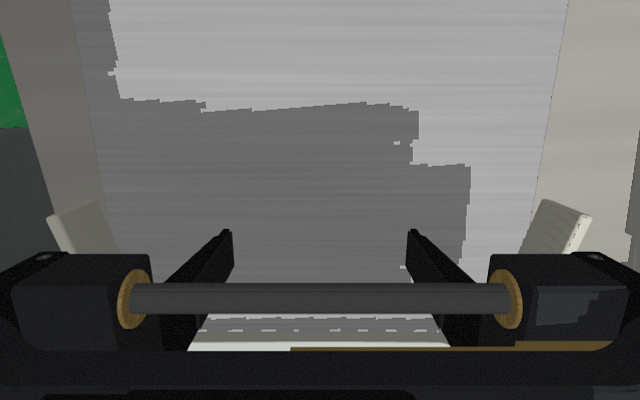

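Run:
```python
from h import *
import pickle
C=pickle.load(open("C9.pkl","rb")); s,c=C["side"],C["scene"]
def tri(a,b):
    (o1,d1),(o2,d2)=ray(s,300+a[0]/5,160+a[1]/5),ray(c,300+b[0]/5,150+b[1]/5); A=np.stack([d1,-d2],1); t=np.linalg.lstsq(A,o2-o1,rcond=None)[0]; q1=o1+t[0]*d1;q2=o2+t[1]*d2; return np.round(W2S((q1+q2)/2),1),np.round(np.linalg.norm(q1-q2),1)
for n,a,b in (("nr",(148,358),(204,385)),("fr",(240,157),(222,165)),("green nr",(190,368),(245,380)),("green nf",(408,414),(447,391)),("green fr",(268,200),(250,208)),("guide near mouth",(0,378),(63,422))): print(n,tri(a,b))
for z in (86,96):
  print(z)
  for x,y in ((-101,0),(-101,-100),(-101,100),(0,-128)):
    p=S2W(x,y,z); print((x,y),"side",np.round((proj(s,p)-[300,160])*5),"scene",np.round((proj(c,p)-[300,150])*5))
```

```text
nr (array([ -93.9, -108.8,   71.1]), np.float64(5.6))
fr (array([-90.4,  99.9,  92. ]), np.float64(2.5))
green nr (array([ -65.8, -101.5,   67.6]), np.float64(0.1))
green nf (array([ 78.4, -71.9,  41.8]), np.float64(0.1))
green fr (array([-66.5,  93.4,  59.8]), np.float64(1.9))
guide near mouth (array([-188.7, -139.3,   53.6]), np.float64(2.2))
86
(-101, 0) side [185. 243.] scene [202. 259.]
(-101, -100) side [141. 335.] scene [196. 356.]
(-101, 100) side [226. 159.] scene [207. 172.]
(0, -128) side [275. 396.] scene [343. 396.]
96
(-101, 0) side [186. 232.] scene [203. 249.]
(-101, -100) side [141. 324.] scene [197. 346.]
(-101, 100) side [226. 148.] scene [208. 162.]
(0, -128) side [276. 385.] scene [345. 385.]
```

Request:
jog_arm:
  deltas: [-50,0,0,0,0,0,1,-10,0,35,0,0,0,1,0,0,37,0,0,0,1,0,0,0,0,0,0,1]

```text
t: 9.9
eef_pos: [515.1, -42.3, 323.0]
tcp_rot: [2.327, 1.569, 0.67]
ft_force: [0.5, -0.4, 0.0]
opening: 1.001
```

```bash
python3 -c "
from h import *
st();go(-98,0,96);cam('wrist','w10')"
```

```text
tip in sealer [-92.8  -0.3 133. ] rot err [-0.008 -0.001 -0.002] F [ 0.5 -0.4  0. ]
delta for tip (array([37. ,  0.5, -5.4]), array([-0.008, -0.001, -0.002]))
```

View pics/w10.png

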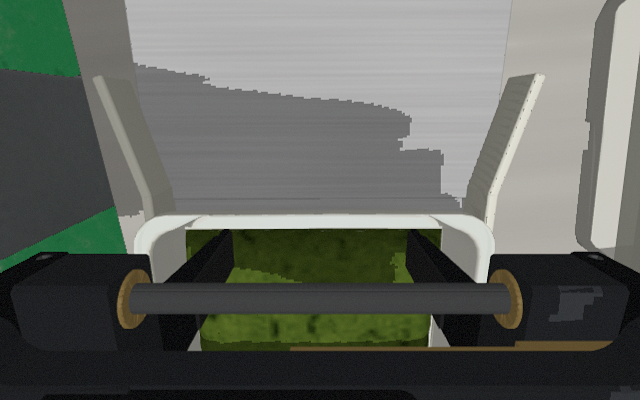

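```bash
python3 -c "
from h import *
c=cam('wrist')
for z in (86,96):
  print(z,[np.round(W2S(onz(c,u,v,z)),1) for u,v in ((320,214),(220,214),(420,214),(135,252),(495,252))])
  print([np.round(proj(c,S2W(x,y,z))) for x,y in ((-103,0),(-60,128),(-60,-128))])
print('guides',[np.round(W2S(onz(c,u,v,66)),1) for u,v in ((545,75),(95,77))])
a=c['image'][190:260,100:540,::-1]; cv2.imwrite('pics/w10z.png',cv2.resize(a,None,fx=1.8,fy=1.8,interpolation=cv2.INTER_CUBIC))"
```

```text
86 [array([-98.6,  -0. ,  86. ]), array([-99.2, -67.9,  86. ]), array([-97.9,  67.9,  86. ]), array([ -71.8, -129.8,   86. ]), array([-69.4, 122.6,  86. ])]
[array([320., 208.]), array([501., 264.]), array([140., 267.])]
96 [array([-101.8,   -0. ,   96. ]), array([-102.4,  -64.8,   96. ]), array([-101.2,   64.8,   96. ]), array([ -76.2, -123.8,   96. ]), array([-74., 117.,  96.])]
[array([320., 212.]), array([509., 271.]), array([133., 274.])]
guides [array([-187.9,  150.6,   66. ]), array([-189.1, -148.9,   66. ])]
```

View pics/w10z.png

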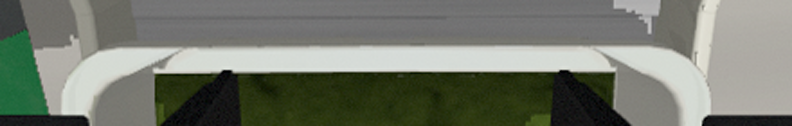

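Request:
jog_arm:
  deltas: [15,0,-5,0,0,0,1,20,0,0,0,0,0,1,4,0,0,0,0,0,1]

```text
t: 10.38
eef_pos: [515.5, -33.1, 280.9]
tcp_rot: [-3.066, 1.569, 1.564]
ft_force: [-0.2, -0.4, 0.2]
opening: 1.004
```

Request:
jog_arm:
  deltas: [3,0,0,0,0,0,1]

```text
t: 10.5
eef_pos: [515.5, -32.5, 277.4]
tcp_rot: [-2.722, 1.568, 1.908]
ft_force: [-0.1, 0.3, 0.4]
opening: 1.001
```

Request:
jog_arm:
  deltas: [3,0,0,0,0,0,1]

```text
t: 10.62
eef_pos: [515.6, -32.0, 275.6]
tcp_rot: [-2.999, 1.569, 1.632]
ft_force: [-11.1, 5.8, 47.1]
opening: 0.998
```

```bash
python3 -c "
from h import *
st()"
```

```text
tip in sealer [-103.2   -0.9   85.6] rot err [-0.003 -0.002  0.   ] F [-11.1   5.8  47.1]
```

Request:
jog_arm:
  deltas: [-10,0,0,0,0,0,1,-40,0,-30,0,0,0,1,-60,0,-30,0,0,0,1,-60,0,0,0,0,0,1,-60,0,0,0,0,0,1,-60,0,0,0,0,0,1,-60,0,0,0,0,0,1,-40,0,0,0,0,0,1,0,0,0,0,0,0,1]

```text
t: 11.75
eef_pos: [516.9, 28.6, 679.2]
tcp_rot: [1.962, 1.564, 0.311]
ft_force: [0.4, 0.1, -0.3]
opening: 1.006
```

```bash
python3 -c "
from h import *
import pickle
st();C={n:cam(n,n+'11') for n in ('wrist','side','scene')}; pickle.dump(C,open('C11.pkl','wb'))
a=cv2.imread('pics/side11.png')[125:245,340:460]; cv2.imwrite('pics/s11z.png',cv2.resize(a,None,fx=5,fy=5,interpolation=cv2.INTER_CUBIC))
a=cv2.imread('pics/scene11.png')[115:235,350:450]; cv2.imwrite('pics/c11z.png',cv2.resize(a,None,fx=5,fy=5,interpolation=cv2.INTER_CUBIC))"
```

```text
tip in sealer [-163.8   -3.1  489.2] rot err [-0.002 -0.003 -0.006] F [ 0.4  0.1 -0.3]
```

View pics/s11z.png

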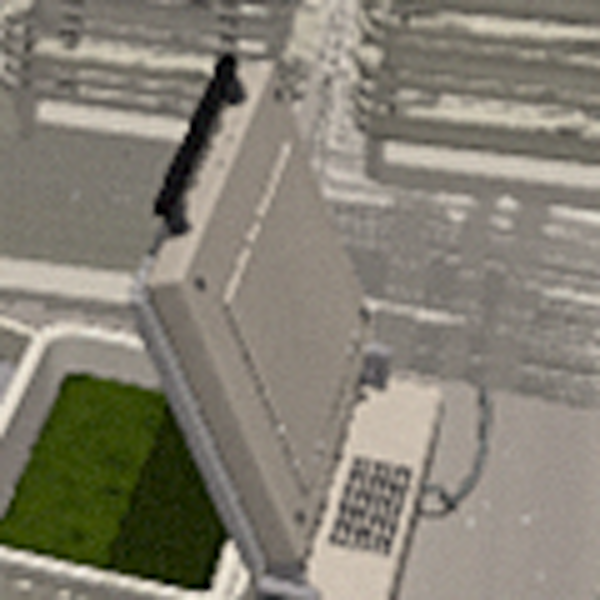

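View pics/c11z.png

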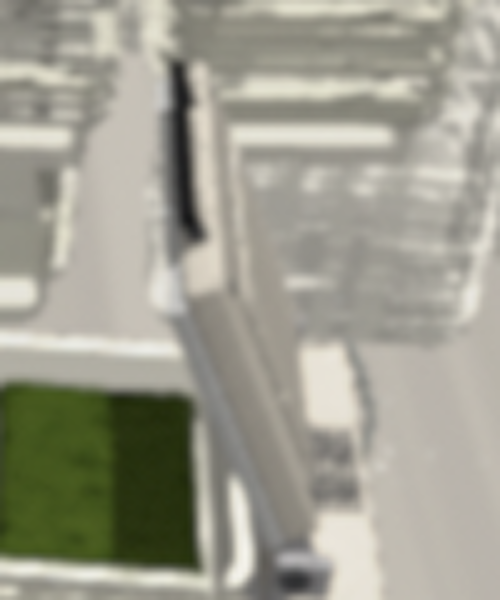

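View pics/wrist11.png

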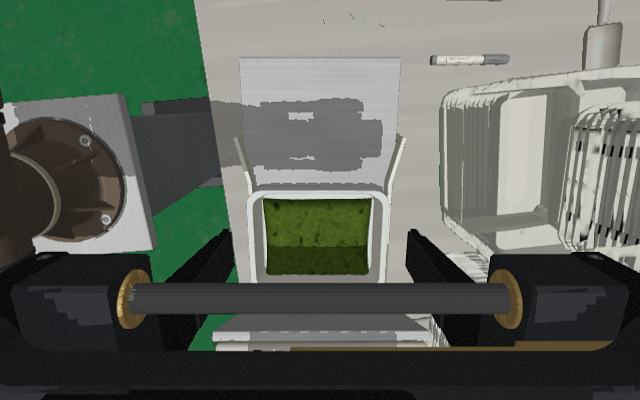

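Run:
```python
from h import *
import pickle
C=pickle.load(open("C11.pkl","rb"))
for n,pts in (("side",((340+228/5,125+66/5,88),(340+170/5,125+208/5,-88))),("scene",((350+180/5,115+68/5,88),(350+190/5,115+232/5,-88)))):
    for u,v,y in pts:
        o,d=ray(C[n],u,v); o=W2S(o); d=np.array([d@sx,d@sy,d[2]]); t=(y-o[1])/d[1]; p=o+t*d
        a=np.arctan2(p[2]-100,130-p[0]); r=np.hypot(p[2]-100,130-p[0]); print(n,y,np.round(p,1),"theta",round(a-np.arctan2(14,272),3),"r",round(r,1))
```

```text
side 88 [ 30.2  88.  347.4] theta 1.136 r 266.8
side -88 [ 35.  -88.  355.9] theta 1.164 r 272.9
scene 88 [ 32.8  88.  348.6] theta 1.147 r 267.0
scene -88 [ 32.9 -88.  342.6] theta 1.139 r 261.3
```

Request:
jog_arm:
  deltas: [0,1,55,0,-0.003,-0.006,1,20,1,55,0,0,0,1,20,1,55,0,0,0,1,20,0,55,0,0,0,1,0,0,0,0,0,0,1]

```text
t: 12.52
eef_pos: [503.2, -197.2, 605.0]
tcp_rot: [-1.772, 1.551, 2.863]
ft_force: [0.5, 0.7, -0.8]
opening: 1.001
```

```bash
python3 -c "
from h import *
st();go(52,0,346);cam('wrist','w12');cam('side','s12')
a=cv2.imread('pics/s12.png')[25:245,300:500]; cv2.imwrite('pics/s12z.png',cv2.resize(a,None,fx=2.7,fy=2.7,interpolation=cv2.INTER_CUBIC))"
```

```text
tip in sealer [ 62.   -3.9 415.1] rot err [ 0.001 -0.004  0.019] F [ 0.5  0.7 -0.8]
delta for tip (array([ 69. ,   1.6, -10.5]), array([ 0.001, -0.004,  0.019]))
```

View pics/s12z.png

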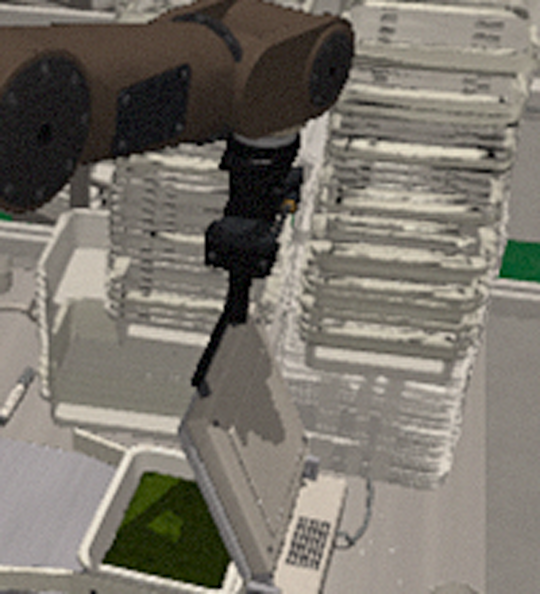

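View pics/w12.png

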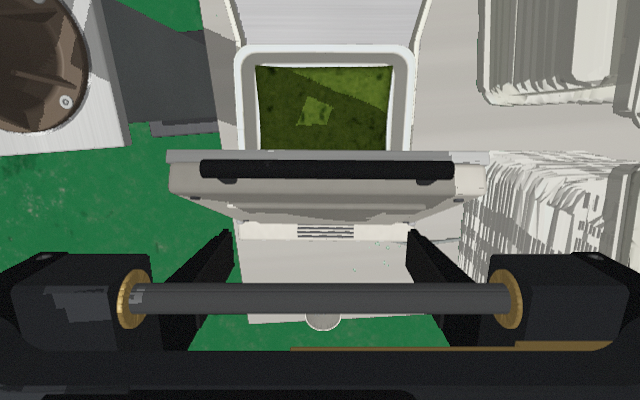

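```bash
python3 -c "
from h import *
c=cam('wrist')
for z in (330,340,352): print(z,[np.round(W2S(onz(c,u,v,z)),1) for u,v in ((200,169),(455,170),(328,161),(328,178))])
print('front edge corner', [np.round(W2S(onz(c,328,v,336)),1) for v in (178,197)])"
```

```text
330 [array([ 31.4, -98.1, 330. ]), array([ 31.1,  99.9, 330. ]), array([ 24.6,   1.8, 330. ]), array([ 38. ,   1.9, 330. ])]
340 [array([ 29.6, -94.3, 340. ]), array([ 29.3,  96. , 340. ]), array([ 23.1,   1.6, 340. ]), array([ 35.9,   1.8, 340. ])]
352 [array([ 27.4, -89.8, 352. ]), array([ 27.2,  91.2, 352. ]), array([ 21.2,   1.5, 352. ]), array([ 33.4,   1.6, 352. ])]
front edge corner [array([ 36.8,   1.8, 336. ]), array([ 51.8,   2. , 336. ])]
```

Request:
jog_arm:
  deltas: [20,1.5,-8,0,-0.004,0.019,1,30,0,0,0,0,0,1,13,0,0,0,0,0,1,0,0,0,0,0,0,1]

```text
t: 13.18
eef_pos: [506.0, -180.8, 545.9]
tcp_rot: [1.237, 1.561, -0.401]
ft_force: [0.5, -1.6, 0.3]
opening: 1.0
```

```bash
python3 -c "
from h import *
st();go(47,0,347);cam('wrist','w13')"
```

```text
tip in sealer [ 46.8   3.  355.9] rot err [ 0.011  0.003 -0.009] F [ 0.5 -1.6  0.3]
delta for tip (array([ 8.9, -1.3,  0.7]), array([ 0.011,  0.003, -0.009]))
```

View pics/w13.png

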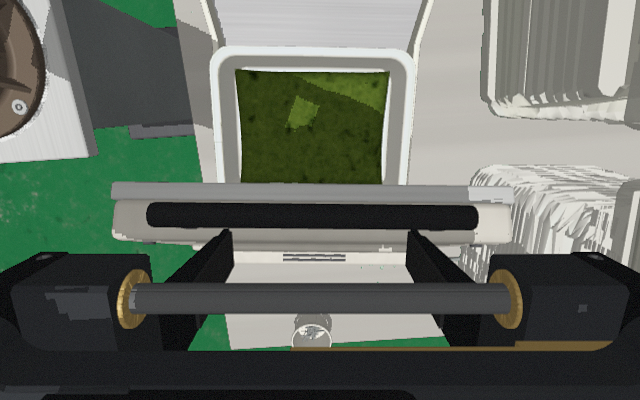

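Request:
jog_arm:
  deltas: [8,0,0,0.011,0.003,-0.009,1,0,0,-4,0,0,0,1,0,0,-6,0,0,0,1,3,0,-8,0,0,0,1,4,0,-8,0,0,0,1]

```text
t: 13.85
eef_pos: [508.2, -155.8, 531.8]
tcp_rot: [0.253, 1.565, -1.4]
ft_force: [0.4, -4.3, 1.2]
opening: 0.999
```

```bash
python3 -c "
from h import *
st();cam('wrist','w14');cam('side','s14')
a=cv2.imread('pics/s14.png')[25:245,300:500]; cv2.imwrite('pics/s14z.png',cv2.resize(a,None,fx=2.7,fy=2.7,interpolation=cv2.INTER_CUBIC))
for t in (1.14,1.1,1.05,1,.95,.9,.85,.8,.75,.7): print(t,np.round([130-272*np.cos(t)+14*np.sin(t)+17,100+272*np.sin(t)+14*np.cos(t)-7]))"
```

```text
tip in sealer [ 22.2   1.7 341.8] rot err [-0.003  0.006 -0.001] F [ 0.4 -4.3  1.2]
1.14 [ 46. 346.]
1.1 [ 36. 342.]
1.05 [ 24. 336.]
1 [ 12. 329.]
0.95 [  0. 322.]
0.9 [-11. 315.]
0.85 [-22. 307.]
0.8 [-32. 298.]
0.75 [-42. 289.]
0.7 [-52. 279.]
```

View pics/s14z.png

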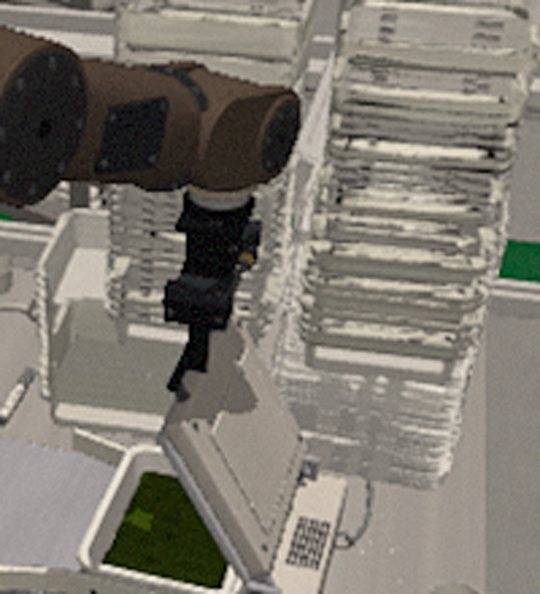

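View pics/w14.png

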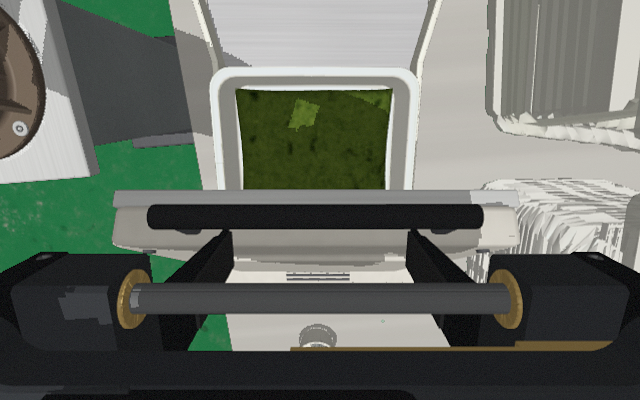

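Request:
jog_arm:
  deltas: [9,0,-10,0,0.005,0,1,8,0,-12,0,0,0,1,7,0,-11,0,0,0,1,8,0,-11,0,0,0,1]

```text
t: 14.45
eef_pos: [511.9, -109.2, 497.8]
tcp_rot: [1.293, 1.569, -0.359]
ft_force: [1.7, -6.3, -1.8]
opening: 0.997
```

```bash
python3 -c "
from h import *
st()"
```

```text
tip in sealer [-25.5   1.9 307.8] rot err [-0.003  0.001 -0.002] F [ 1.7 -6.3 -1.8]
```

Following the arc well (about θ = 0.83). Continue a little further.

Request:
jog_arm:
  deltas: [8,0,-10,0,0,0,1,9,0,-10,0,0,0,1,9,0,-10,0,0,0,1]

```text
t: 14.82
eef_pos: [514.7, -77.4, 468.7]
tcp_rot: [0.228, 1.567, -1.423]
ft_force: [2.3, -10.9, -6.5]
opening: 0.999
```

```bash
python3 -c "
from h import *
st();cam('wrist','w15')"
```

```text
tip in sealer [-56.8   1.9 278.7] rot err [-0.002  0.004 -0.001] F [  2.3 -10.9  -6.5]
```

View pics/w15.png

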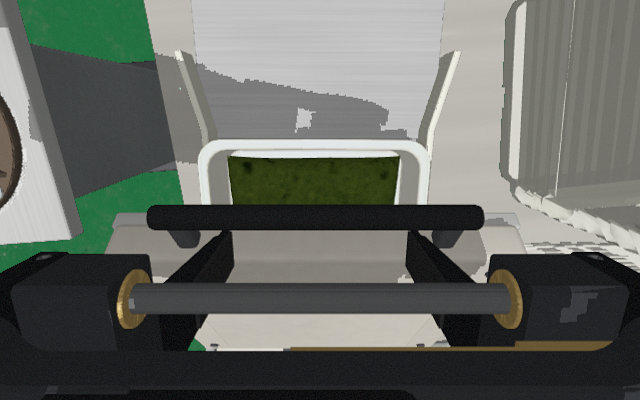

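Request:
jog_arm:
  deltas: [0,0,4,0,0,0,1,-22,0,0,0,0,0,1,-8,0,-8,0,0,0,1,0,0,-12,0,0,0,1,0,0,0,0,0,0,1]

```text
t: 15.5
eef_pos: [515.7, -57.7, 496.7]
tcp_rot: [-1.866, 1.566, 2.767]
ft_force: [0.2, -1.5, 0.7]
opening: 1.001
```

```bash
python3 -c "
from h import *
st();c=cam('wrist','w16')
g=cv2.cvtColor(c['image'],cv2.COLOR_RGB2GRAY)
print(g[150:300:4,320].tolist())
for v in (205,215,230,245): print(v,np.round(W2S(onz(c,320,v,282)),1))
for t in np.arange(.7,-.01,-.1): print(round(t,2),np.round([130-272*np.cos(t)+14*np.sin(t),100+272*np.sin(t)+14*np.cos(t)+7]))"
```

```text
tip in sealer [-77.5   0.4 306.7] rot err [-0.001 -0.001  0.004] F [ 0.2 -1.5  0.7]
[122, 117, 224, 211, 225, 211, 45, 45, 44, 55, 49, 52, 51, 46, 51, 49, 48, 58, 21, 20, 25, 18, 25, 95, 134, 134, 134, 133, 134, 135, 125, 125, 125, 114, 55, 64, 66, 68]
205 [-95.1   0.6 282. ]
215 [-88.8   0.5 282. ]
230 [-79.    0.5 282. ]
245 [-69.1   0.5 282. ]
0.7 [-69. 293.]
0.6 [-87. 272.]
0.5 [-102.  250.]
0.4 [-115.  226.]
0.3 [-126.  201.]
0.2 [-134.  175.]
0.1 [-139.  148.]
0.0 [-142.  121.]
```

View pics/w16.png

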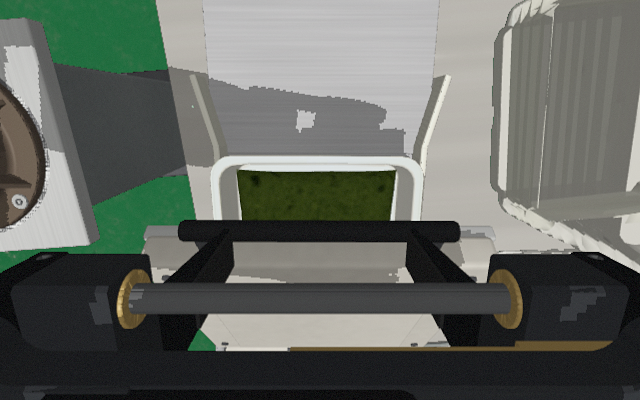

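Request:
jog_arm:
  deltas: [18,0,2,0,0,0,1,10,0,-3,0,0,0,1,10,0,-8,0,0,0,1,11,0,-8,0,0,0,1,11,0,-8,0,0,0,1]

```text
t: 16.18
eef_pos: [517.6, -31.6, 435.0]
tcp_rot: [-2.344, 1.568, 2.289]
ft_force: [0.3, -1.7, 2.4]
opening: 0.999
```

```bash
python3 -c "
from h import *
st();c=cam('wrist','w17')"
```

```text
tip in sealer [-103.8    0.8  245. ] rot err [-0.001 -0.002  0.002] F [ 0.3 -1.7  2.4]
```

View pics/w17.png

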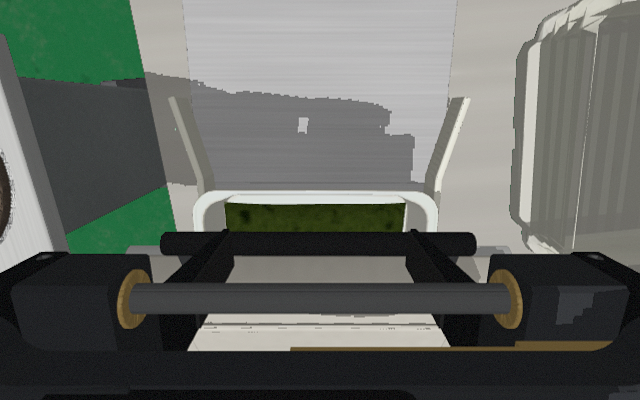

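Request:
jog_arm:
  deltas: [12,0,-6,0,0,0,1,12,0,-6,0,0,0,1,12,0,-5,0,0,0,1,12,0,-5,0,0,0,1,12,0,-4,0,0,0,1]

```text
t: 16.85
eef_pos: [519.8, -2.7, 370.1]
tcp_rot: [-2.509, 1.567, 2.124]
ft_force: [1.1, -0.8, 1.5]
opening: 0.997
```

```bash
python3 -c "
from h import *
st();c=cam('wrist','w18')"
```

```text
tip in sealer [-133.     0.6  180.1] rot err [-0.001 -0.003  0.002] F [ 1.1 -0.8  1.5]
```

View pics/w18.png

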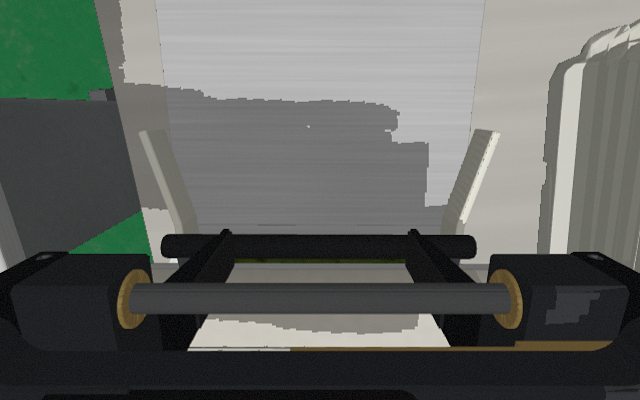

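Request:
jog_arm:
  deltas: [11,0,-2,0,0,0,1,11,0,-1,0,0,0,1,11,0,-1,0,0,0,1,10,0,-1,0,0,0,1]

```text
t: 17.4
eef_pos: [519.8, 3.2, 323.0]
tcp_rot: [-2.311, 1.565, 2.322]
ft_force: [0.6, 0.8, 2.6]
opening: 1.001
```

Request:
jog_arm:
  deltas: [6,0,0,0,0,0,1]

```text
t: 17.52
eef_pos: [519.8, 3.2, 316.2]
tcp_rot: [-2.245, 1.565, 2.388]
ft_force: [-0.1, 1.7, 1.8]
opening: 1.0
```

Request:
jog_arm:
  deltas: [4,0,0,0,0,0,1]

```text
t: 17.65
eef_pos: [519.8, 3.2, 311.8]
tcp_rot: [-2.209, 1.565, 2.425]
ft_force: [0.1, 0.4, 2.1]
opening: 1.002
```

```bash
python3 -c "
from h import *
st()"
```

```text
tip in sealer [-138.9   -0.4  121.8] rot err [-0.001 -0.004  0.005] F [0.1 0.4 2.1]
```

Request:
jog_arm:
  deltas: [2,0,0,0,0,0,1]

```text
t: 17.77
eef_pos: [519.8, 3.1, 310.3]
tcp_rot: [-2.283, 1.565, 2.35]
ft_force: [-7.2, 2.6, 26.4]
opening: 0.995
```

Request:
jog_arm:
  deltas: [1.5,0,0,0,0,0,1]

```text
t: 17.9
eef_pos: [519.7, 3.2, 310.2]
tcp_rot: [-2.4, 1.566, 2.233]
ft_force: [-8.7, 2.2, 28.4]
opening: 0.999
```

Hard stop at tip z = 120.3 (bar top 121 when shut). Retreat and check.

Request:
jog_arm:
  deltas: [-10,0,0,0,0,0,1,-50,0,-10,0,0,0,1,-60,0,-40,0,0,0,1,-60,0,-60,0,0,0,1,-60,0,-60,0,0,0,1,-50,0,-40,0,0,0,1,0,0,0,0,0,0,1]

```text
t: 18.77
eef_pos: [533.7, 175.3, 566.6]
tcp_rot: [-2.379, 1.566, 2.251]
ft_force: [-0.1, -0.7, -1.6]
opening: 0.997
```

```bash
python3 -c "
from h import *
import pickle
st();C={n:cam(n,n+'20') for n in ('wrist','side','scene')}; pickle.dump(C,open('C20.pkl','wb'))
a=cv2.imread('pics/side20.png')[130:290,270:490]; cv2.imwrite('pics/s20z.png',cv2.resize(a,None,fx=3.6,fy=3.6,interpolation=cv2.INTER_CUBIC))"
```

```text
tip in sealer [-3.116e+02  3.000e-01  3.766e+02] rot err [-0.004 -0.004  0.004] F [-0.1 -0.7 -1.6]
```

View pics/s20z.png

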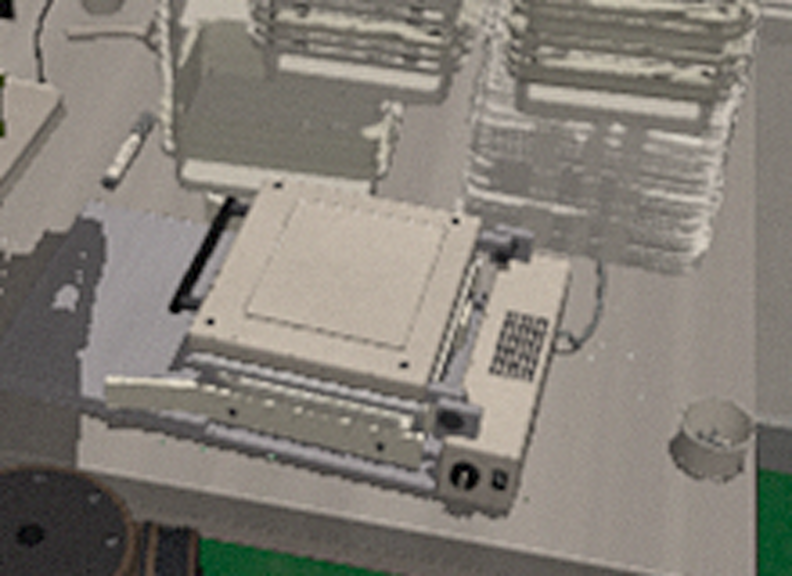

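View pics/wrist20.png

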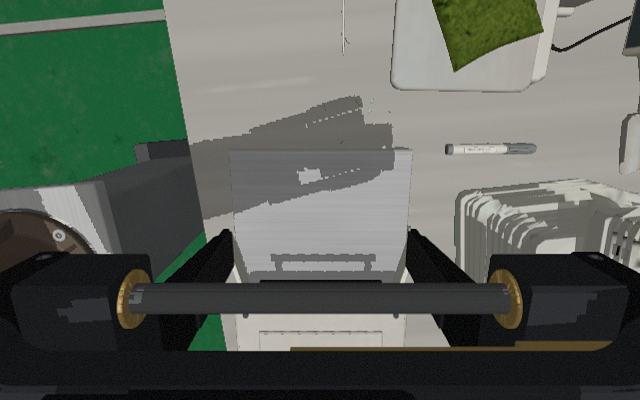

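View pics/side20.png

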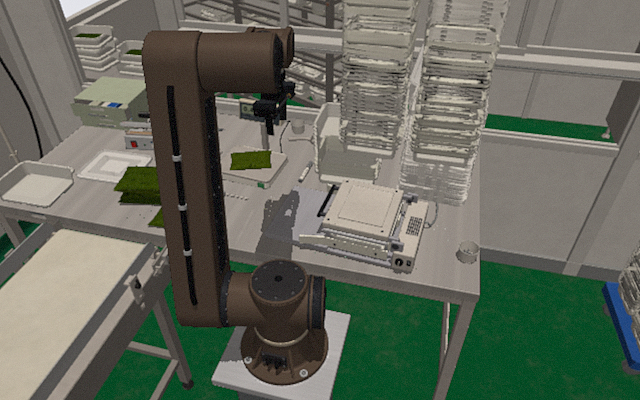

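Run:
```python
from h import *
import pickle
C=pickle.load(open("C20.pkl","rb"))
for u,v,y in ((270+233/3.6,130+205/3.6,88),(270+181/3.6,130+302/3.6,-88)):
    o,d=ray(C["side"],u,v); o=W2S(o); d=np.array([d@sx,d@sy,d[2]]); p=o+d*(y-o[1])/d[1]
    print(np.round(p,1),"theta",round(np.arctan2(p[2]-100,130-p[0])-np.arctan2(14,272),3))
print(env.job_done())
```

```text
[-137.8   88.   108.1] theta -0.021
[-132.9  -88.   125.6] theta 0.046
the job is handed in; nothing more can be done
None
```

The tray is in the nest and the sealing head is shut on it; I handed the job in at about 19 s of the 64 s allowed. I pushed the tray along the deck by its rear rim with the open fingers, between the guides to the end stops. Then I swung the head down by its handle bar and drew the arm clear.

**Tray seated:**
- Fingertips set on its rear rim met it at 85.6 mm; 86 mm means it stands on the nest floor, 96 mm that it is still on the deck.
- The wrist picture agreed: at that height its rim measured 252 mm wide, against the 256 mm given.
- The rear rim put its centre about 3 mm past the nest's centre, within the 5 mm allowed.
- Sideways I measured about 3.6 mm off. That is close to the 4 mm limit and rough, because the rim corners are rounded. The guides should hold it to about 3 mm.

**Head shut:**
- The handle stopped hard with the fingertips at 120.3 mm, where 121 mm means fully down.
- In the last picture the head lies flat. The angle read from the two handle ends was -0.02 and +0.05 rad, so zero within what that view can resolve.

**Disagreements and forces:**
- The head started at about 1.14 rad by my measurement, not the roughly 1 rad stated.
- One two-camera check of the rim and guide heights was about 12 mm off, so I did not use it.
- The rim check peaked at 47 N at the wrist, through the fingertips. Pushing against the stops reached 30 N and pressing the head shut 28 N.

**Bystanders:** The arm did not go near the pouch, thermometer or tub. The tub stands where it was in the last side picture; I only glanced at the other two, and the arm partly hid that area.

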